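# Let the tea ball out of the dispenser

## Robot

A 6-joint arm with a two-finger parallel gripper is mounted at the origin on the work surface. World frame = base frame: x ahead of the robot, y to its left, z up, the work surface at z = 0. Lengths are in m, angles in rad, forces in N, time in s.
With the tool pointing down it reaches from about 0.3 to 0.95 m from the base axis. Payload 3.1 kg.
Tool frame: the origin (TCP) lies at the very end of the fingers, on their centre line; the grasp point (between the pads) lies tcp_to_grasp behind it (tcp_to_grasp is the distance from the TCP to the grasp point, in m); z points along the fingers, x is the direction in which the jaws open and shut, and the axes are right-handed (so a half turn about z gives the same grasp; the last joint's range is limited). The gripper opens to 85 mm and grips with 20 to 120 N. Pads are 22 mm wide; open, the fingers measure 114 mm over their backs; the gripper's body (76 mm by 85 mm) begins 54 mm behind the grasp point. The pads swing forward as they close: fully open they stand 13 mm farther back than shut.
Start: joints at [1.236, 0.308, 1.634, -0, 1.2, -0.07], TCP at [0.164, 0.603, 0.2] pointing down, gripper open.
Joint ranges: [-3.06, 3.06], [-0.79, 1.96], [0.05, 2.63], [-1.19, 4.34], [0.05, 2.64], [-2.94, 2.94]. Speed limits (rad/s): [2.79, 2.79, 3.14, 3.14, 3.14, 3.14].

## Interface

Orientations are given as [roll, pitch, yaw] about the fixed x, y, z axes, in that order (R = Rz(yaw) Ry(pitch) Rx(roll)).
In Python, from cell import observe, snapshot, sign_off, silhouettes, tcp_to_grasp gives the robot as it stands.
- The arm moves only by the tool move_arm, never from a script. Its argument "steps" is a list of rows, each a list of 7 numbers: the opening in per cent of the stroke, from 0 (shut) to 100 (fully open), then the shift along the tool's x, y, z in cm, then the turn, a rotation vector about the tool's x, y, z in rad. A call has 1 to 12 rows; each row shifts and turns the pose as measured when the row begins, along the tool's axes as they then stand; what a row does not reach is not made up. A row lasts 1/10 s, in which the tool goes at most 50 mm and 8.59 degrees, less where a joint would pass 70% of its speed; a pose out of reach is approached as far as the arm can. A call is refused whole if a number of a shift passes 5 or a number of a turn 0.15, either way. A call with a gripper value outside its range is refused whole. The fingers move at their own pace and stop on an object; "newtons" is the grip in N (left out, the last holds). Time passes only in rows, so rows that do not move let the fingers close. It gives the time, the measured TCP pose, the force and the opening at its end, in the units of the state.
- observe(): the state, without advancing time (a new reading comes with each control period).
- snapshot(name): name is "scene" or "top" or "wrist"; returns a dict with "pixels" (420x560x3 uint8, red, green, blue), "depth" (420x560 float32, m along the optical axis (not along the pixel's ray), 0 where there is no reading), "K" (3x3 intrinsics, pixels), "rvec" (rotation vector, rad) and "tvec" (3), from world to camera coordinates, as OpenCV has them; the wrist camera has in their place "tool_from_camera" (4x4, takes a point from camera to tool coordinates, whose origin is the TCP and whose axes are the tool frame's). Camera axes: x right, y down, z forward; pixel columns grow to the right and rows downward; lengths in m; the calibration is good to about 2 mm. A picture is of the moment at which its call begins: read the wrist's pose just before it.
- sign_off(): hands the job in, once; it reports no verdict.
Trained networks look in the newest picture that a camera, given by its name, has taken for a name from the list of things; names that differ only in an ending like _2 or _b are one class to them, and where a whole thing is asked for, a point or a joint stands for the part that bears it (a point fixed in the world has none). Each returns a list of dicts, best first, with "score" (0 to 1); they miss things now and then, are a little off and sometimes report something else, mostly with a low value. They report only what shows in the picture. A call takes as long as a camera call. They do not tell look-alikes from the thing itself.
- silhouettes(name, camera): "pixels" (420x560 bool, what is visible of it) and "xy" ([column, row] in pixels, amid what is visible of it).
The state is a dict: "t": time; "qpos": joint angles; "qvel": joint speeds; "joint_torque": joint torques, N m; "eef_pos": TCP position; "ee_rot": TCP orientation; "contact_force": force on the tool from outside, world axes, zero at the start; "torque": the same for the moment, N m; "gripper_width": opening from 0.0 (shut) to 1.0 (fully open).
Only numpy, scipy, OpenCV 4.12 (cv2) and the standard library are available. Lean on these libraries where they do the work, as an engineer would, in place of code of your own. Each camera call takes 0.05 s, during which the arm holds its last target.

## Task

Push the little dispenser's catch drawer fully home, by its front, so that it sits under the end of the sloping lane. Then press the flat paddle of the rocker all the way down, so that the gate at its other end lifts and the steel tea ball rolls out into the drawer by itself, and let the paddle come back up. This is all pushing and pressing, nothing needs gripping; do not touch the ball with the robot, and leave the mugs, kettle, tin, coaster and jar where they stand.

Things in the scene. Friction and masses are not known exactly. Their poses are not given: they have to be found in the camera images.
- dispenser: Plywood tea-ball dispenser, fixed; offsets below are in its frame, mm. Origin: on the table, under the lane's centre line; +x away from the robot (yaw within 0.3 rad), +y to the left. Base board x -65 to 65, y -150 to 120, 12 thick. A walled lane 44 wide (top edge under 107 high) slopes down towards -y: floor 74 high at its closed end (y 90), 54 at its open end (y -55).
- drawer (a joint): White catch drawer, slides along dispenser x. 0 = fully home (hard stop), under the lane's open end; larger = pulled out towards the robot, m (up to 0.09, starts 0.045 to 0.07). Friction about 1.5 N; stays where left. Its catch box, 80 by 80 by 38 high, walls 4, is centred at y -100 (x 0 when home).
- drawer_front (a point): Centre of the outer face (towards the robot) of the drawer's upright front plate: 70 wide (y), 48 high (6 to 54 above the table), 8 thick, 100 in front of the catch box's centre. The point is 30 above the table; when home at dispenser x -100, y -100. Push here towards dispenser +x. Free for 60 mm in front of it. Axes as the dispenser's.
- drawer_floor (a point): Centre of the catch box's inner floor, 17 above the table; axes as the dispenser's. Inside 72 by 72.
- rocker (a joint): Rocker along the lane's robot side (dispenser x -40), pivot at y 50, 108 high. Angle in rad: 0 = at rest, gate shut; grows as the paddle goes down; stop at 0.40 (gate foot about 31 higher). The ball passes under the gate from about 0.28. A spring brings it back to 0; about 2 N at the paddle to start, 4 N fully down.
- paddle_top (a point): Centre of the top face of the black paddle, a 44 by 44 pad on the +y end of the aluminium rocker, 110 from the pivot; at rest at dispenser x = -40, y = 160, 118 above the table. Pressed fully it goes down about 43 mm. Free space below it.
- gate_foot (a point): Middle of the lower edge of the aluminium gate plate (36 wide, 4 thick) on the other end of the rocker, across the lane at dispenser y = -42; at rest 68 above the table, 12 above the lane's floor.
- tea_ball: Closed steel tea ball, 34 diameter, about 60 g, loose, waiting in the lane against the gate; origin at its centre. Released, it reaches the drawer in under a second.
- mug_low: Green ceramic mug, 84 diameter, 75 high, lowest of a stack of three on the tray at the robot's left; origin under its centre.
- mug_mid: Middle mug of the stack, same size.
- mug_top: Top mug of the stack, same size; its rim is 230 above the table.
- kettle: Steel kettle, 148 diameter, 212 high, on the tray; origin under its centre.
- spice_tin: Round steel spice tin with a small snap latch, 63 diameter, 50 high, standing in front of the dispenser between drawer front and paddle; origin under its centre.
- coaster: Dark silicone coaster, 96 diameter, 8 thick, lying in front of the paddle; origin under its centre.
- jar: Glass jar with a steel cap, 64 diameter, 105 high, standing to the right (-y) of the dispenser; origin under its centre.
Things that resemble listed ones, but are neither listed nor needed, are in the scene too. What is shaped like the tea_ball but red is not meant.

How it is judged:
By the outcome, as a careful person would: the job done as asked, in the order asked, and still so for the second after the job is handed in, with the robot touching nothing.
It also fails if it takes over 46 s, if anything falls off the work surface, if the arm or the gripper's body presses on something with over 40 N, if the wrist force passes 120 N, or if a joint passes its speed limit or range.

## Working session

There is one attempt and no reset: what is moved stays moved. The work goes in short steps, Python scripts to look and compute and a tool call to move; the robot and the scene stay as the last step left them, time stands still between calls to the robot, and variables do not carry over. Pictures are saved under pics/ and viewed, and the job is handed in when it is done.

Besides the shell and the picture viewer there is one more tool, called after "Request:" by a JSON object that holds its "api" and its "payload". move_arm: Moves the arm, as the interface text tells. Its arguments: {"type":"object","properties":{"steps":{"type":"array","items":{"type":"array","items":{"type":"number"}}},"newtons":{"type":"number"}},"required":["steps"]}

```bash
mkdir -p pics; ls; python3 - <<'E'
from cell import observe,snapshot,tcp_to_grasp
import cv2,numpy as np
s=observe();print(s,tcp_to_grasp)
for n in("scene","top"):
    d=snapshot(n);cv2.imwrite(f"pics/{n}0.png",d["pixels"][:,:,::-1]);np.savez(f"{n}0.npz",**d)
E
```

```text
pics
{'t': 0.0, 'qpos': array([ 1.23630773e+00,  3.09037577e-01,  1.63521783e+00,  7.84873085e-06,
        1.19968655e+00, -6.96908726e-02]), 'qvel': array([ 0.00149767,  0.00069869, -0.00142078, -0.00025322, -0.00276962,
       -0.00033313]), 'joint_torque': array([-1.24857394e-05, -4.15238607e+01, -2.76670665e+01, -1.24991939e-04,
        9.95820476e-03,  4.46367935e-06]), 'eef_pos': array([0.16329033, 0.60234966, 0.19871198]), 'ee_rot': array([-3.14142177e+00,  2.34309252e-03,  1.30599595e+00]), 'contact_force': array([-0.76041286,  0.34278123,  0.08525306]), 'torque': array([-0.09260519,  0.02535049, -0.0208144 ]), 'gripper_width': 1.0017860966281171} 0.0187
```

View pics/scene0.png

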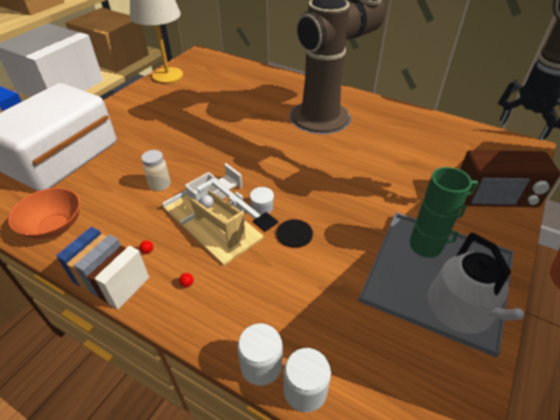

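View pics/top0.png

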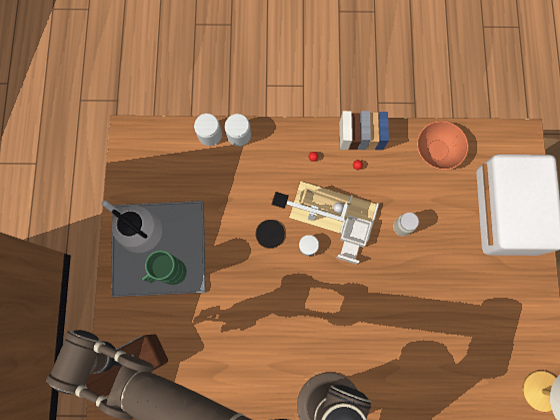

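The top view shows the dispenser around (335,210), with the drawer front near (348,258), the paddle at (280,200), the tin at (309,245) and the jar at (407,223). Next I'll measure their positions.

```bash
cat > h.py <<'E'
import numpy as np,cv2
def cloud(d):
    K=d["K"];z=d["depth"];v,u=np.indices(z.shape)
    P=np.stack([(u-K[0,2])/K[0,0]*z,(v-K[1,2])/K[1,1]*z,z],-1)
    R=cv2.Rodrigues(d["rvec"])[0]
    W=(P-d["tvec"].reshape(3))@R
    W[z==0]=np.nan
    return W
E
python3 - <<'E'
from cell import *
from h import *
np.set_printoptions(precision=4,suppress=True)
for c in("top","scene"):
    d=snapshot(c);W=cloud(d);im=d["pixels"]
    print(c,"table",W[300,400] if c=="top" else W[130,200])
    for n in("dispenser","drawer","drawer_front","rocker","paddle_top","tea_ball","spice_tin","coaster","jar","gate_foot","mug_top","kettle"):
        for r in silhouettes(n,c)[:2]:
            m=r["pixels"]&np.isfinite(W[...,0]); P=W[m]
            if len(P): print(n,round(r["score"],2),np.round(r["xy"]),m.sum(),"med",np.median(P,0),"min",np.percentile(P,3,0),"max",np.percentile(P,97,0))
    if c=="top":
        b=cv2.resize(im[165:275,225:385],None,fx=5,fy=5,interpolation=cv2.INTER_CUBIC)
    else: b=cv2.resize(im[140:270,140:320],None,fx=4.4,fy=4.4,interpolation=cv2.INTER_CUBIC)
    cv2.imwrite(f"pics/{c}_zoom.png",b[:,:,::-1]); np.savez(c+"1.npz",W=W,im=im)
E
```

```text
top table [ 0.3265 -0.2367 -0.0055]
dispenser 0.74 [340. 213.] 3795 med [ 0.5998 -0.0308  0.0205] min [ 0.4653 -0.1453  0.0049] max [0.6889 0.1541 0.1193]
dispenser 0.17 [176. 275.] 174 med [0.3836 0.4639 0.1285] min [0.3678 0.455  0.0762] max [0.4307 0.545  0.1688]
drawer 0.59 [355. 237.] 939 med [ 0.5261 -0.0836  0.0209] min [ 0.4479 -0.1287  0.0101] max [ 0.5825 -0.045   0.0567]
drawer_front 0.75 [356. 238.] 985 med [ 0.5272 -0.0839  0.0211] min [ 0.4475 -0.1306  0.0098] max [ 0.5839 -0.0456  0.0567]
rocker 0.61 [300. 205.] 600 med [0.608  0.0909 0.114 ] min [ 0.5697 -0.0514 -0.0006] max [0.6531 0.1731 0.1237]
paddle_top 0.6 [290. 208.] 449 med [0.6096 0.1166 0.1155] min [ 0.5706 -0.0433  0.0431] max [0.6452 0.173  0.1239]
paddle_top 0.54 [307. 246.] 307 med [0.4924 0.0603 0.05  ] min [0.4654 0.0373 0.0179] max [0.5211 0.0857 0.0587]
tea_ball 0.66 [358. 166.] 70 med [ 0.7682 -0.1027  0.0295] min [ 0.7575 -0.1159  0.0151] max [ 0.784  -0.0903  0.0399]
tea_ball 0.45 [317. 157.] 54 med [0.7973 0.0443 0.0302] min [0.7868 0.0341 0.0222] max [0.8102 0.0571 0.0395]
spice_tin 0.87 [306. 2
[... 1822 characters left out ...]
 max [0.6473 0.1776 0.1202]
spice_tin 0.77 [262. 200.] 472 med [0.5082 0.0715 0.0488] min [0.4719 0.041  0.0128] max [0.5253 0.0931 0.053 ]
coaster 0.59 [297. 232.] 873 med [0.5404 0.1909 0.0082] min [0.495  0.1469 0.0009] max [0.5819 0.2315 0.0111]
jar 0.78 [157. 170.] 913 med [ 0.5771 -0.232   0.0682] min [ 0.4921 -0.3078 -0.0001] max [ 0.5951 -0.2161  0.1069]
gate_foot 0.59 [244. 207.] 873 med [0.608  0.0767 0.1142] min [ 0.5222 -0.0535  0.0089] max [0.6467 0.1775 0.1201]
mug_top 0.57 [450. 192.] 1893 med [0.4276 0.5016 0.2024] min [0.2136 0.4612 0.0867] max [0.45   0.5449 0.231 ]
kettle 0.96 [472. 294.] 5900 med [0.582  0.6133 0.1172] min [0.5138 0.5527 0.0162] max [0.612  0.6885 0.2058]
```

View pics/top_zoom.png

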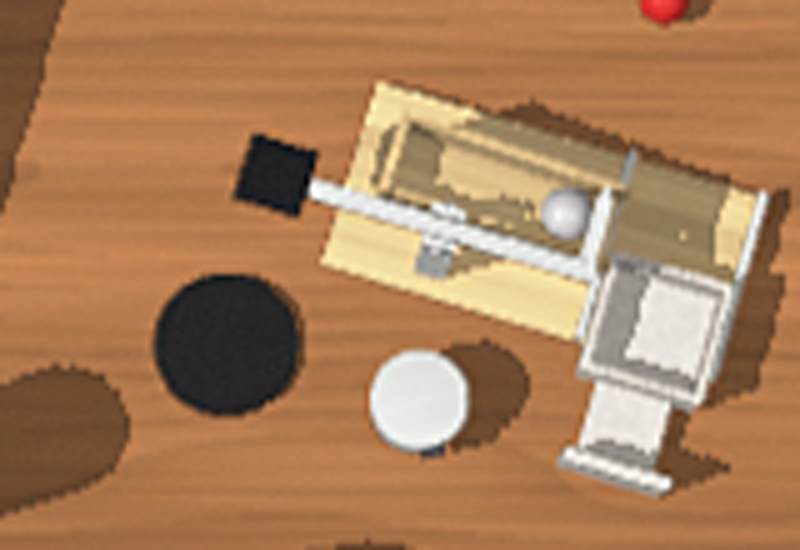

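View pics/scene_zoom.png

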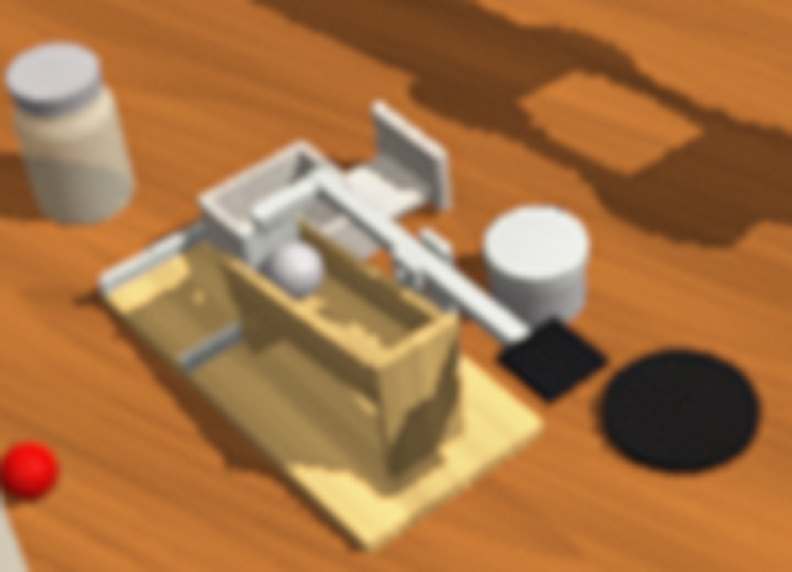

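```bash
python3 - <<'E'
from h import *
np.set_printoptions(precision=4,suppress=True)
for c in("top","scene"):
    f=np.load(c+"1.npz");W=f["W"];im=f["im"].astype(int);z=W[...,2]
    reg=(W[...,0]>.42)&(W[...,0]<.72)&(W[...,1]>-.2)&(W[...,1]<.22)
    pad=reg&(im.sum(-1)<120)&(z>.1)&(z<.135)
    P=W[pad];p=P.mean(0)
    r=cv2.minAreaRect((P[:,:2]*1000).astype(np.float32));print(c,"paddle",pad.sum(),p,P[:,2].min(),P[:,2].max(),r)
    arm=reg&(im.min(-1)>130)&(z>.103)&(z<.13)&(W[...,1]>-.035)&(W[...,1]<.13)
    A=W[arm][:,:2];l=cv2.fitLine(A.astype(np.float32),cv2.DIST_HUBER,0,.01,.01).ravel()
    s=np.sign(l[1]);yaw=np.arctan2(-l[0]*s,l[1]*s);print("arm yaw",yaw,arm.sum())
    # board
    wood=reg&(z>.004)&(z<.02)&(im[...,0]>160)&(im[...,1]>140)&(im[...,2]<190)
    B=W[wood];r=cv2.minAreaRect((B[:,:2]*1000).astype(np.float32));print("board",wood.sum(),r,B[:,2].mean())
    fr=reg&(z>.03)&(z<.065)&(W[...,0]<.478)&(W[...,1]<-.0)&(im.max(-1)-im.min(-1)<50)
    F=W[fr];r=cv2.minAreaRect((F[:,:2]*1000).astype(np.float32));print("front",fr.sum(),F.mean(0),r,F[:,2].max())
    for y in (-.235,):
      pass
    np.save(c+"F.npy",F)
    # estimate dispenser frame
    for yw in(yaw,):
        R=np.array([[np.cos(yw),-np.sin(yw)],[np.sin(yw),np.cos(yw)]])
        o=p[:2]-R@[-.04,.16];print("origin",o,"front axis home",o+R@[-.1,-.1])
        L=(F[:,:2]-o)@R;print("front local min/max",np.percentile(L,[2,50,98],axis=0))
        Lb=(B[:,:2]-o)@R;print("board local",np.percentile(Lb,[1,99],axis=0))
        ball=reg&(z>.075)&(z<.1)&(abs(im[...,0]-im[...,2])<40)
        print("ball-ish",((W[ball][:,:2]-o)@R).mean(0))
E
```

```text
top paddle 162 [0.6279 0.1542 0.1182] 0.10643646625029048 0.1298225113592372 ((628.3375244140625, 154.2826385498047), (39.17697525024414, 42.58527374267578), 73.30963897705078)
arm yaw -0.3102896 293
board 874 ((579.7788696289062, -2.2995452880859375), (280.5557861328125, 215.12750244140625), 72.95175170898438) 0.012334710362670174
front 76 [ 0.4515 -0.0628  0.0505] ((462.2857360839844, -65.39458465576172), (67.87773132324219, 30.750093460083008), 73.1728515625) 0.06260588919335602
origin [ 0.6171 -0.0104] front axis home [ 0.4914 -0.0751]
front local min/max [[-0.1458 -0.1328]
 [-0.1426 -0.1019]
 [-0.1302 -0.0675]]
board local [[-0.1294 -0.1402]
 [ 0.0672  0.121 ]]
ball-ish [-0.0083 -0.0031]
scene paddle 223 [0.6285 0.1583 0.1185] 0.11513290095178018 0.12201405277258673 ((627.7168579101562, 158.58848571777344), (41.73740768432617, 40.41472625732422), 75.00460815429688)
arm yaw -0.2815501 307
board 906 ((566.1629028320312, -28.178268432617188), (317.6367492675781, 217.1736297607422), 73.12918853759766) 0.012434108455420364
front 132 [ 0.4543 -0.0586  0.0456] ((452.25054931640625, -59.0708122253418), (70.34223175048828, 10.61980152130127), 74.46876525878906) 0.057906554810565225
origin [ 0.6225 -0.0065] front axis home [ 0.4986 -0.0748]
front local min/max [[-0.1519 -0.1304]
 [-0.1466 -0.096 ]
 [-0.1442 -0.065 ]]
board local [[-0.1452 -0.1477]
 [ 0.0608  0.1192]]
ball-ish [-0.0045 -0.0253]
```

```bash
python3 - <<'E'
from h import *
np.set_printoptions(precision=3,suppress=True)
W=np.load("scene1.npz")["W"]
for u,v in((480,160),(510,165),(540,170),(500,190),(470,200),(540,195),(525,155)): print(u,v,W[v,u])
E
```

```text
480 160 [0.161 0.543 0.13 ]
510 165 [0.144 0.616 0.131]
540 170 [0.128 0.686 0.132]
500 190 [0.181 0.618 0.073]
470 200 [0.211 0.559 0.032]
540 195 [0.124 0.718 0.055]
525 155 [0.078 0.644 0.131]
```

Request:
{"api": "move_arm", "payload": {"steps": [[0,0,0,-4,0,0,0],[0,-2,1,-2,0,0,0.025],[0,0,0,0,0,0,0]]}}

```text
t: 1.7
eef_pos: [0.1677, 0.58, 0.2598]
ee_rot: [3.142, 0.004, 1.281]
contact_force: [-0.2, 1.6, -0.2]
gripper_width: 0.512
```

Request:
{"api": "move_arm", "payload": {"steps": [[0,-4.1,2.8,0,0,0,0],[0,-4.1,2.8,0,0,0,0],[0,-4.1,2.8,0,0,0,0],[0,-4.1,2.8,0,0,0,0],[0,-4.1,2.8,0,0,0,0],[0,-4.1,2.8,0,0,0,0],[0,-4.1,2.8,0,0,0,0],[0,-4.1,2.8,0,0,0,0],[0,-4.1,2.8,0,0,0,0],[0,-4.1,2.8,0,0,0,0],[0,-4.1,2.8,0,0,0,0],[0,0,0,0,0,0,0]]}}

```text
t: 2.9
eef_pos: [0.3393, 0.0545, 0.254]
ee_rot: [3.135, -0.002, 1.288]
contact_force: [0.4, 0.5, -0.3]
gripper_width: 0.003
```

```bash
cat >> h.py <<'E'
from scipy.spatial.transform import Rotation as Ro
def wcloud(d,s):
    K=d["K"];z=d["depth"];v,u=np.indices(z.shape)
    P=np.stack([(u-K[0,2])/K[0,0]*z,(v-K[1,2])/K[1,1]*z,z],-1)
    T=d["tool_from_camera"];R=Ro.from_euler("xyz",s["ee_rot"]).as_matrix()
    W=(P@T[:3,:3].T+T[:3,3])@R.T+s["eef_pos"];W[z==0]=np.nan
    return W
E
python3 - <<'E'
from cell import *
from h import *
s=observe();d=snapshot("wrist");W=wcloud(d,s);np.savez("w1.npz",W=W,im=d["pixels"])
cv2.imwrite("pics/w1.png",d["pixels"][:,:,::-1]);print(s["eef_pos"])
E
```

```text
[0.3392947  0.05454766 0.25397655]
```

View pics/w1.png

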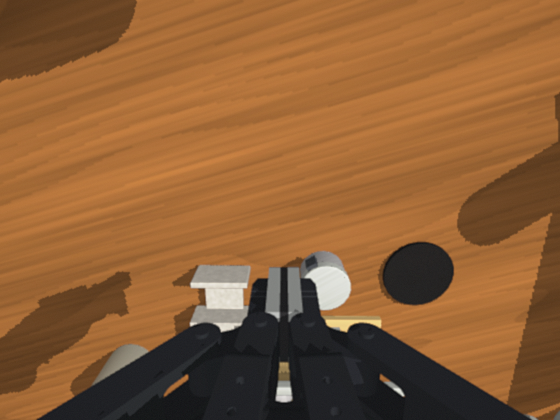

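The wrist view shows the drawer front plate at (195-250, 265-285) and the tin at (325,280), clear of the push path.

```bash
python3 - <<'E'
from h import *
np.set_printoptions(precision=4,suppress=True)
f=np.load("w1.npz");W=f["W"];im=f["im"].astype(int)
print(W[100,280],W[275,420])
m=np.zeros(im.shape[:2],bool);m[255:300,180:255]=1
m&=(W[...,2]>.045)&(W[...,2]<.065)&(W[...,0]<.49)
P=W[m];r=cv2.minAreaRect((P[:,:2]*1000).astype(np.float32));print(m.sum(),P.mean(0),r)
yw=-.29;R=np.array([[np.cos(yw),-np.sin(yw)],[np.sin(yw),np.cos(yw)]])
for o in([.6200,-.008],):
    L=(P[:,:2]-o)@R;print(np.percentile(L,[1,50,99],axis=0))
t=cv2.fitLine(P[:,:2].astype(np.float32),cv2.DIST_HUBER,0,.01,.01).ravel();print(np.arctan2(-t[0]*np.sign(t[1]),abs(t[1])))
E
```

```text
[0.2657 0.0729 0.0004] [0.5354 0.1918 0.0101]
501 [ 0.4492 -0.0591  0.0523] ((450.1064147949219, -59.69277572631836), (69.54055786132812, 9.027586936950684), 72.05328369140625)
[[-0.1517 -0.1317]
 [-0.1499 -0.0975]
 [-0.1437 -0.0642]]
-0.3094079
```

Request:
{"api": "move_arm", "payload": {"steps": [[0,-4,2.5,0,0,0,0],[0,-4,2.5,0,0,0,0],[0,0,2,-4,0,0,0],[0,0,2,4,0,0,0],[0,0,0,4.5,0,0,0],[0,0,0,4.5,0,0,0],[0,0,0,4.5,0,0,0],[0,0,0,4.5,0,0,0],[0,0,0,3,0,0,0],[0,0,0,1,0,0,0],[0,0,0,0,0,0,0]]}}

```text
t: 4.05
eef_pos: [0.4138, -0.0251, 0.026]
ee_rot: [3.131, -0.016, 1.319]
contact_force: [-0.3, -0.3, 0.4]
gripper_width: -0.001
```

Request:
{"api": "move_arm", "payload": {"steps": [[0,-2.2,0,0,0,0,0.036],[0,0,0,0,0,0,0],[0,0,0.8,0,0,0,0],[0,0,0.8,0,0,0,0]]}}

```text
t: 4.45
eef_pos: [0.4286, -0.0486, 0.0301]
ee_rot: [3.124, -0.018, 1.287]
contact_force: [-0.0, 0.6, 0.4]
gripper_width: 0.003
```

Request:
{"api": "move_arm", "payload": {"steps": [[0,0,0.8,0.1,0,0,0],[0,0,0.8,0.1,0,0,0],[0,0,0.8,0.1,0,0,0],[0,0,0.8,0.1,0,0,0],[0,0,0.8,0.1,0,0,0]]}}

```text
t: 4.95
eef_pos: [0.4749, -0.0605, 0.0281]
ee_rot: [3.118, -0.019, 1.289]
contact_force: [0.1, 0.2, 0.2]
gripper_width: 0.002
```

```bash
python3 - <<'E'
from cell import *
from h import *
s=observe();print(s["eef_pos"],s["contact_force"],s["t"])
d=snapshot("scene");e=snapshot("wrist")
a=cv2.resize(d["pixels"][100:240,120:320],(800,560),interpolation=cv2.INTER_CUBIC)
cv2.imwrite("pics/s2.png",a[:,:,::-1]);cv2.imwrite("pics/w2.png",e["pixels"][:,:,::-1])
E
```

```text
[ 0.4748593  -0.06045833  0.02810149] [0.08045305 0.16378103 0.21289003] 4.95
```

View pics/s2.png

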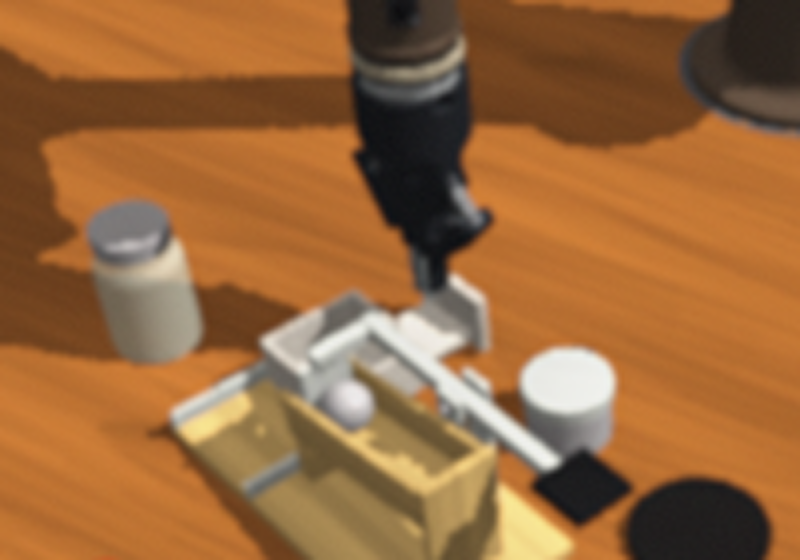

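View pics/w2.png

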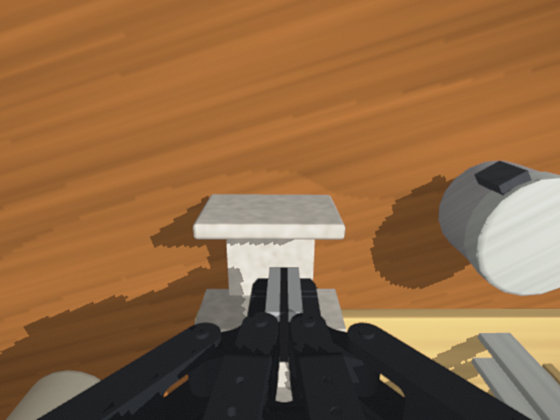

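```bash
python3 - <<'E'
from cell import *
from h import *
np.set_printoptions(precision=4,suppress=True)
s=observe();e=snapshot("wrist");W=wcloud(e,s)
print(e["tool_from_camera"])
for u,v in((270,230),(270,210),(270,197),(270,250),(270,262),(277,275),(290,275),(277,290),(280,100),(330,232)): print(u,v,W[v,u],e["depth"][v,u])
d=snapshot("top");cv2.imwrite("pics/t3.png",cv2.resize(d["pixels"][165:315,275:435],None,fx=5,fy=4,interpolation=cv2.INTER_CUBIC)[:,:,::-1])
E
```

```text
[[ 1.      0.0003  0.0008  0.0004]
 [-0.0006  0.9461  0.324  -0.0838]
 [-0.0007 -0.324   0.9461 -0.1749]
 [ 0.      0.      0.      1.    ]]
270 230 [ 0.4494 -0.0595  0.054 ] 0.15948813
270 210 [ 0.4474 -0.0593  0.0325] 0.17900679
270 197 [ 0.4475 -0.0597  0.0099] 0.20016174
270 250 [ 0.4746 -0.0677  0.0212] 0.19947521
270 262 [ 0.4817 -0.0699  0.0217] 0.20161775
277 275 [ 0.463  -0.0602  0.0717] 0.1476236
290 275 [ 0.4646 -0.0549  0.0717] 0.1477514
277 290 [ 0.4627 -0.0602  0.0836] 0.1363166
280 100 [ 0.3985 -0.0393  0.0007] 0.19056307
330 232 [nan nan nan] 0.0
```

View pics/t3.png

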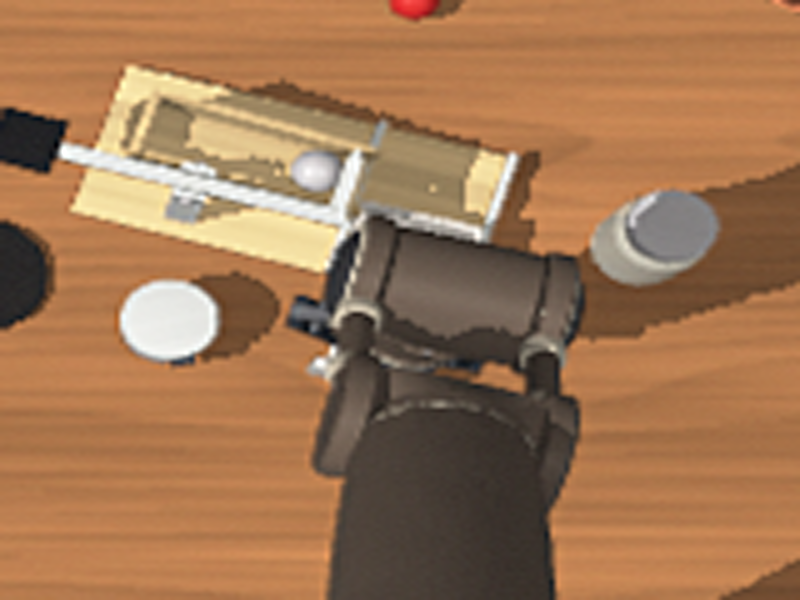

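```bash
python3 - <<'E'
from cell import *
from h import *
np.set_printoptions(precision=4,suppress=True)
s=observe();print(s["eef_pos"],s["t"],s["gripper_width"]);e=snapshot("wrist");W=wcloud(e,s)
R=Ro.from_euler("xyz",s["ee_rot"]).as_matrix()
T=(W-s["eef_pos"])@R
for v in range(244,300,4): print(v,W[v,284],"tool",T[v,284],T[v,275],e["pixels"][v,284])
c=e["pixels"][180:320,200:370];cv2.imwrite("pics/w4.png",cv2.resize(c,None,fx=4.5,fy=4,interpolation=cv2.INTER_CUBIC)[:,:,::-1])
d=snapshot("scene");Ws=cloud(d)
x=(abs(Ws[...,0]-.475)<.06)&(abs(Ws[...,1]+.06)<.06)&(d["pixels"].sum(-1)<200)&(Ws[...,2]>.012)&(Ws[...,2]<.3)
P=Ws[x];i=np.argsort(P[:,2])[:12];print(P[i])
E
```

```text
[ 0.4737 -0.0602  0.0279] 5.15 -0.001592421730674196
244 [ 0.4556 -0.0547  0.0548] tool [ 0.0008 -0.0183 -0.0273] [-0.0033 -0.0191 -0.0291] [191 184 172]
248 [ 0.4738 -0.0592  0.0205] tool [ 0.0008 -0.0004  0.0074] [-0.0043 -0.0012  0.0057] [148 143 134]
252 [ 0.4762 -0.0599  0.0206] tool [0.0009 0.0021 0.0074] [-0.0043  0.0014  0.006 ] [227 221 209]
256 [ 0.479  -0.0607  0.0198] tool [0.0009 0.005  0.0082] [-0.0043  0.0041  0.0064] [228 223 212]
260 [ 0.4809 -0.0613  0.0211] tool [0.0009 0.007  0.007 ] [-0.0043  0.0069  0.0068] [225 220 207]
264 [ 0.4834 -0.062   0.021 ] tool [0.0009 0.0096 0.0071] [-0.0044  0.0098  0.0074] [227 222 211]
268 [ 0.4626 -0.0569  0.0641] tool [ 0.0008 -0.0108 -0.0364] [-0.0032 -0.0109 -0.0366] [36 36 36]
272 [ 0.4621 -0.0569  0.0684] tool [ 0.0008 -0.0111 -0.0408] [-0.0032 -0.0108 -0.0402] [29 28 29]
276 [ 0.4624 -0.057   0.0712] tool [ 0.0007 -0.0107 -0.0436] [-0.003  -0.0114 -0.0448] [28 28 30]
280 [ 0.4623 -0.0571  0.0748] tool [ 0.0007 -0.0108 -0.0471] [-0.003  -0.0113 -0.0479] [31 31 31]
284 [ 0.4619 -0.057   0.0785] tool [ 0.0007 -0.0111 -0.0508] [-0.0029 -0.0113 -0.0511] [31 31 31]
288 [ 0.462  -0.0571  0.0811] tool [ 0.0007 -0.0109 -0.0535] [-0.0028 -0.0115 -0.0546] [30 30 29]
292 [ 0.4619 -0.0572  0.0842] tool [ 0.0007 -0.0109 -0.0565] [-0.0028 -0.0116 -0.0576] [32 32 34]
296 [ 0.4618 -0.0572  0.087 ] tool [ 0.0007 -0.0109 -0.0593] [-0.0027 -0.0112 -0.0597] [31 31 33]
[[ 0.4785 -0.049   0.0702]
 [ 0.48   -0.0514  0.0702]
 [ 0.4826 -0.0527  0.0716]
 [ 0.4775 -0.0494  0.0729]
 [ 0.4806 -0.054   0.0732]
 [ 0.4792 -0.0516  0.0732]
 [ 0.4798 -0.0577  0.0747]
 [ 0.4743 -0.0481  0.0748]
 [ 0.4776 -0.049   0.0767]
 [ 0.4743 -0.0477  0.0785]
 [ 0.4829 -0.0517  0.0794]
 [ 0.4766 -0.0494  0.0794]]
```

View pics/w4.png

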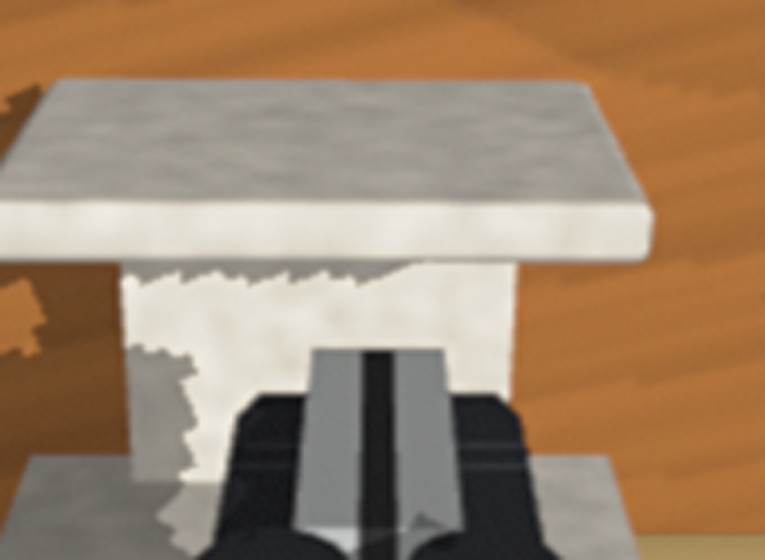

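The fingers are not touching the plate. The wrist and scene depth both put the real fingertips about 36 mm behind the reported TCP (tip z about 0.065 at a TCP z of 0.028), so the fingers passed over the 54 mm plate. I'll check the gripper's shape before going lower.

```bash
python3 - <<'E'
from cell import *
from h import *
np.set_printoptions(precision=4,suppress=True)
s=observe();e=snapshot("wrist");W=wcloud(e,s)
R=Ro.from_euler("xyz",s["ee_rot"]).as_matrix()
T=(W-s["eef_pos"])@R;m=(e["pixels"].sum(-1)<230)&(T[...,2]<-.02)
d=snapshot("scene");Ts=(cloud(d)-s["eef_pos"])@R
ms=(abs(Ts[...,0])<.08)&(abs(Ts[...,1])<.08)&(Ts[...,2]<-.03)&(Ts[...,2]>-.25)&(d["pixels"].sum(-1)<260)
for n,Q in(("wrist",T[m]),("scene",Ts[ms])):
  for z in np.arange(-.035,-.2,-.01):
    q=Q[(Q[:,2]<=z)&(Q[:,2]>z-.01)]
    if len(q)>3: print(n,round(z,3),len(q),"x",np.percentile(q[:,0],[2,98]),"y",np.percentile(q[:,1],[2,98]))
E
```

```text
wrist -0.035 241 x [-0.012   0.0132] y [-0.0115 -0.0065]
wrist -0.045 486 x [-0.0123  0.0136] y [-0.0114 -0.0062]
wrist -0.055 570 x [-0.0125  0.0137] y [-0.0115 -0.0063]
wrist -0.065 837 x [-0.0161  0.0168] y [-0.0128  0.0097]
wrist -0.075 3884 x [-0.0319  0.0324] y [-0.0139  0.0079]
wrist -0.085 8619 x [-0.0373  0.0381] y [-0.0128  0.0087]
wrist -0.095 7735 x [-0.0462  0.0469] y [-0.0176  0.0074]
wrist -0.105 9755 x [-0.0528  0.0537] y [-0.0178 -0.0058]
wrist -0.115 1165 x [-0.0166  0.0176] y [-0.0182 -0.0157]
scene -0.035 11 x [-0.0042  0.0129] y [-0.0019  0.0114]
scene -0.045 25 x [-0.0095  0.0155] y [-0.0033  0.0117]
scene -0.055 28 x [-0.0079  0.0167] y [-0.0055  0.0122]
scene -0.065 13 x [-0.0059  0.0123] y [0.0051 0.013 ]
scene -0.075 43 x [-0.0288  0.0325] y [-0.008  0.014]
scene -0.085 49 x [-0.0377  0.0398] y [-0.0083  0.0133]
scene -0.095 72 x [-0.0432  0.0491] y [-0.0086  0.0172]
scene -0.105 66 x [-0.0512  0.058 ] y [-0.0047  0.017 ]
scene -0.115 95 x [-0.055   0.0636] y [-0.0085  0.0177]
scene -0.125 73 x [-0.0522  0.0574] y [-0.008  0.02 ]
scene -0.135 54 x [-0.0138  0.0423] y [-0.0062  0.0214]
scene -0.145 38 x [0.0185 0.0423] y [-0.0085  0.0121]
scene -0.155 47 x [0.0088 0.0401] y [-0.01    0.0359]
scene -0.165 97 x [-0.01    0.0381] y [-0.0226  0.0378]
scene -0.175 101 x [-0.011   0.0379] y [-0.0256  0.0378]
scene -0.185 101 x [-0.0127  0.0383] y [-0.0202  0.0372]
scene -0.195 134 x [-0.0145  0.0378] y [-0.0283  0.0372]
```

```bash
cat >> h.py <<'E'
def need(s,target=None,yaw=1.281):
    np.set_printoptions(precision=4,suppress=True)
    R=Ro.from_euler("xyz",s["ee_rot"]);D=Ro.from_euler("xyz",[np.pi,0,yaw])
    print("t",s["t"],"pos",s["eef_pos"],"rot",s["ee_rot"],"F",s["contact_force"]);print("turn",(R.inv()*D).as_rotvec())
    if target is not None: print("shift cm (desired axes)",100*D.inv().apply(np.array(target)-s["eef_pos"]))
E
python3 - <<'E'
from cell import *
from h import *
n=np.array([.957,-.29,0])
need(observe(),np.array([.4457,-.0585,-.006])-.035*n)
E
```

```text
t 5.35 pos [ 0.4734 -0.0601  0.0281] rot [ 3.1183 -0.0188  1.289 ] F [-1.1117 -0.5728 -0.2342]
turn [ 0.0233 -0.0188  0.0077]
shift cm (desired axes) [-0.623  -6.197   3.4076]
```

Request:
{"api": "move_arm", "payload": {"steps": [[0,0,0,-3,0,0,0],[0,-0.3,0,0,0.023,-0.019,0.008],[0,0,-4,0,0,0,0],[0,-0.3,-2.2,0,0,0,0],[0,0,0,0,0,0,0],[0,0,0,3,0,0,0],[0,0,0,2,0,0,0],[0,0,0,0,0,0,0]]}}

```text
t: 6.15
eef_pos: [0.4124, -0.0487, 0.0084]
ee_rot: [3.137, 0.0, 1.28]
contact_force: [0.5, 0.3, 0.5]
gripper_width: 0.006
```

```bash
python3 - <<'E'
from cell import *
from h import *
n=np.array([.957,-.29,0])
s=observe();need(s,np.array([.4457,-.0585,-.006])-.035*n)
e=snapshot("wrist");cv2.imwrite("pics/w5.png",e["pixels"][:,:,::-1])
E
```

```text
t 6.15 pos [ 0.4124 -0.0487  0.0084] rot [3.1371 0.0003 1.2799] F [0.4877 0.3054 0.4711]
turn [ 0.0045  0.0003 -0.0011]
shift cm (desired axes) [ 0.0263 -0.0231  1.4422]
```

View pics/w5.png

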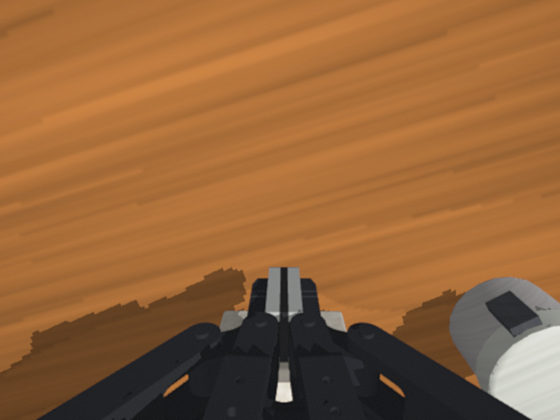

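The fingers at (284,270) are now on the robot side of the plate at (284,320). I'll lower them and push.

Request:
{"api": "move_arm", "payload": {"steps": [[0,0,0,1.5,0,0,0],[0,0,1,0,0,0,0],[0,0,1,0,0,0,0],[0,0,0.8,0,0,0,0],[0,0,0.8,0,0,0,0],[0,0,0.8,0,0,0,0]]}}

```text
t: 6.8
eef_pos: [0.4624, -0.0632, -0.0013]
ee_rot: [3.132, -0.0, 1.28]
contact_force: [-1.4, 0.8, -1.7]
gripper_width: 0.0
```

```bash
python3 - <<'E'
from cell import *
from h import *
n=np.array([.957,-.29,0])
s=observe();need(s,np.array([.4457,-.0585,-.006])+.039*n)
e=snapshot("wrist");cv2.imwrite("pics/w6.png",e["pixels"][:,:,::-1])
d=snapshot("scene");cv2.imwrite("pics/s6.png",cv2.resize(d["pixels"][100:240,120:320],(800,560))[:,:,::-1])
E
```

```text
t 6.8 pos [ 0.4624 -0.0632 -0.0013] rot [ 3.1317 -0.0002  1.2797] F [-1.3855  0.7862 -1.6536]
turn [ 0.0098 -0.0002 -0.0013]
shift cm (desired axes) [-0.0422  2.1622  0.4703]
```

View pics/w6.png

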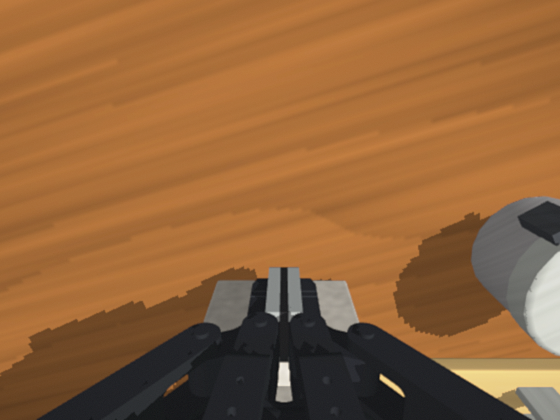

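View pics/s6.png

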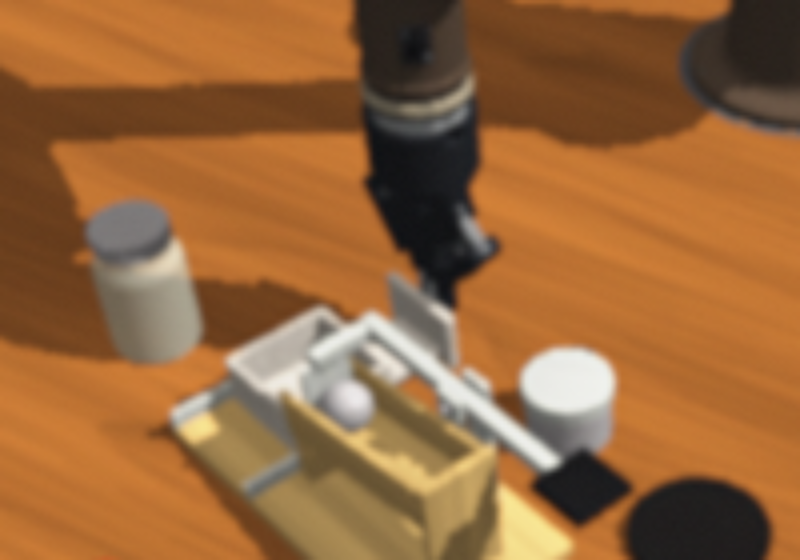

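Request:
{"api": "move_arm", "payload": {"steps": [[0,0,0.7,0.1,0.01,0,0],[0,0,0.7,0.1,0,0,0],[0,0,0.5,0,0,0,0],[0,0,0.4,0,0,0,0]]}}

```text
t: 7.3
eef_pos: [0.4831, -0.0695, -0.0034]
ee_rot: [-3.134, 0.0, 1.28]
contact_force: [-11.6, 3.4, 7.8]
gripper_width: 0.0
```

Request:
{"api": "move_arm", "payload": {"steps": [[0,0,0.3,0,0,0,0],[0,0,0.1,0,0,0,0]]}}

```text
t: 7.5
eef_pos: [0.4824, -0.0694, -0.0046]
ee_rot: [-3.122, 0.0, 1.28]
contact_force: [-1.1, 0.3, 0.3]
gripper_width: -0.001
```

Request:
{"api": "move_arm", "payload": {"steps": [[0,0,-1,0,0,0,0],[0,0,-4,0,0,0,0],[0,0,-3,0,0,0,0],[0,0,0,-4,0,0,0],[0,0,0,-4.5,0,0,0],[0,0,0,-4.5,0,0,0],[0,0,0,-4.5,0,0,0],[0,0,0,-4,0,0,0],[0,0,0,-3,0,0,0],[0,0,-2,0,0,0,0],[0,0,0,0,0,0,0]]}}

```text
t: 8.6
eef_pos: [0.3901, -0.0415, 0.2535]
ee_rot: [3.135, -0.001, 1.28]
contact_force: [0.7, 0.0, 0.3]
gripper_width: 0.001
```

```bash
python3 - <<'E'
from cell import *
from h import *
s=observe()
need(s)
e=snapshot("wrist");cv2.imwrite("pics/w7.png",e["pixels"][:,:,::-1])
W=wcloud(e,s);m=(W[...,2]>.042)&(W[...,2]<.06)&(W[...,0]<.515)&(W[...,0]>.44)&(abs(W[...,1]+.075)<.06)
m[:,270:]&=(W[...,0]<.5)[:,270:]
P=W[m];print(m.sum(),P.mean(0),cv2.minAreaRect((P[:,:2]*1000).astype(np.float32)))
d=snapshot("top");W=cloud(d);im=d["pixels"];np.savez("top7.npz",W=W,im=im);cv2.imwrite("pics/t7.png",cv2.resize(im[165:275,225:385],None,fx=5,fy=5,interpolation=cv2.INTER_CUBIC)[:,:,::-1])
E
```

```text
t 8.6 pos [ 0.3901 -0.0415  0.2535] rot [ 3.1355 -0.001   1.2798] F [0.7434 0.0251 0.2573]
turn [ 0.0061 -0.001  -0.0012]
401 [ 0.4922 -0.082   0.0511] ((494.5409240722656, -79.48577880859375), (57.73859786987305, 8.647972106933594), 74.48436737060547)
```

View pics/t7.png

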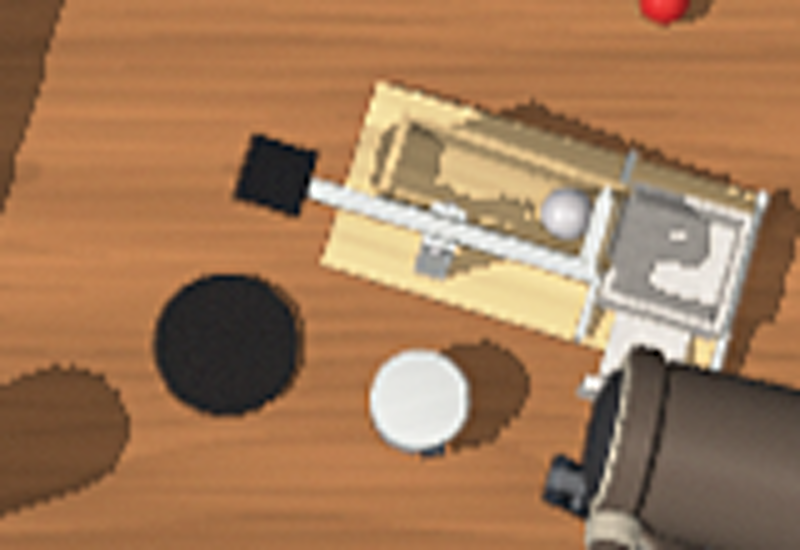

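View pics/w7.png

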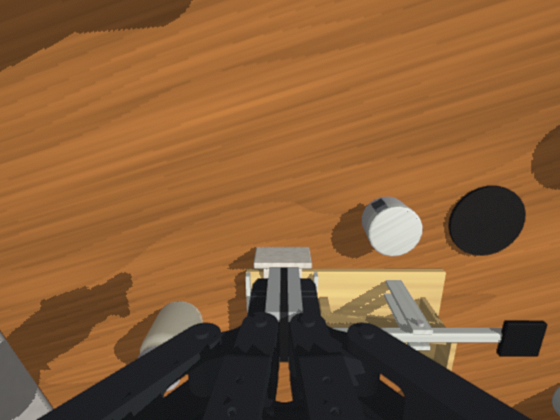

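```bash
python3 - <<'E'
from cell import *
from h import *
np.set_printoptions(precision=4,suppress=True)
d=snapshot("scene");Ws=cloud(d);ims=d["pixels"].astype(int)
f=np.load("top7.npz")
yw=-.288;R=np.array([[np.cos(yw),-np.sin(yw)],[np.sin(yw),np.cos(yw)]])
for n,W,im in(("top",f["W"],f["im"].astype(int)),("scene",Ws,ims)):
    pad=(im.sum(-1)<120)&(W[...,2]>.1)&(W[...,2]<.135)&(abs(W[...,0]-.628)<.05)&(abs(W[...,1]-.156)<.05)
    p=np.array(cv2.minAreaRect((W[pad][:,:2]*1000).astype(np.float32))[0])/1000
    o=p-R@[-.04,.16]
    L=(W[...,:2]-o)@R; z=W[...,2]
    print(n,"pad",p,"o",o)
    board=(z>.005)&(z<.02)&(im[...,0]-im[...,2]>35)&(im[...,1]>90)&(abs(L[...,1])<.16)&(abs(L[...,0])<.1)
    # wood table is more orange: r-g large
    board&=(im[...,0]-im[...,1]<60)
    B=L[board];print("board",board.sum(),np.percentile(B,[1,99],axis=0))
    rim=(z>.036)&(z<.06)&(L[...,1]<-.055)&(L[...,1]>-.15)&(L[...,0]>-.06)&(L[...,0]<.06)&(im.max(-1)-im.min(-1)<45)
    Q=L[rim];print("rim",rim.sum(),np.percentile(Q,[1,3,97,99],axis=0),np.median(z[rim]))
    ball=(z>.06)&(z<.105)&(abs(L[...,0])<.02)&(L[...,1]>-.04)&(L[...,1]<.0)&(im.max(-1)-im.min(-1)<40);print("ball",L[ball].mean(0))
b=cv2.resize(d["pixels"][140:270,140:320],None,fx=4.4,fy=4.4,interpolation=cv2.INTER_CUBIC);cv2.imwrite("pics/s8.png",b[:,:,::-1])
E
```

```text
top pad [0.6279 0.1543] o [ 0.6208 -0.0105]
board 1185 [[-0.0922 -0.1404]
 [ 0.0967  0.1417]]
rim 185 [[-0.0437 -0.1391]
 [-0.0432 -0.1383]
 [ 0.0374 -0.0591]
 [ 0.038  -0.0589]] 0.04935301165137147
ball [-0.0026 -0.0221]
scene pad [0.628  0.1573] o [ 0.621  -0.0075]
board 1817 [[-0.0647 -0.1411]
 [ 0.0622  0.1202]]
rim 267 [[-0.0418 -0.1408]
 [-0.0407 -0.1402]
 [ 0.037  -0.06  ]
 [ 0.0373 -0.0592]] 0.046610816083293524
ball [-0.0009 -0.0215]
```

View pics/s8.png

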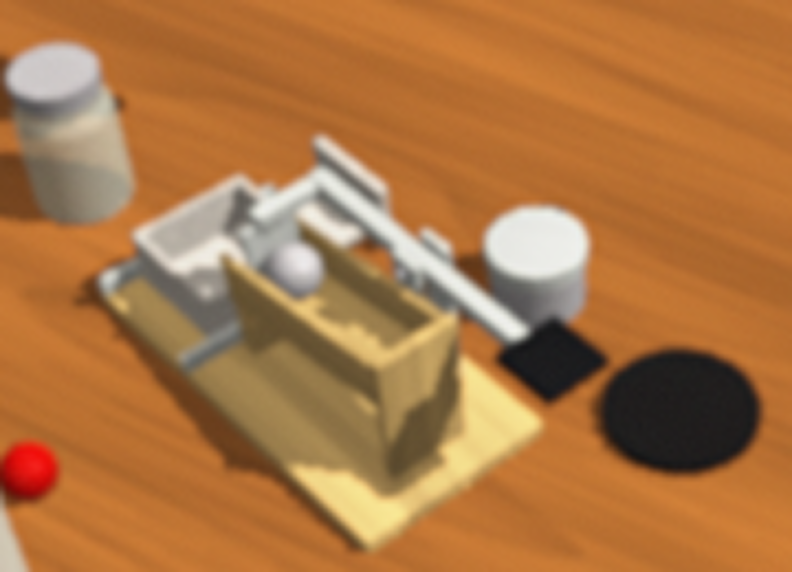

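The drawer is home: I felt the stop at 12 N, and the rim centre is at dispenser x about -2 mm in both cameras, which is within calibration. Next I'll move above the paddle.

Request:
{"api": "move_arm", "payload": {"steps": [[0,3.7,2.4,0,0.006,0,0],[0,3.7,2.4,0,0,0,0],[0,3.7,2.4,0,0,0,0],[0,3.7,2.4,0,0,0,0],[0,3.7,2.4,0,0,0,0],[0,3.7,2.4,0,0,0,0],[0,3.5,2.4,0,0,0,0],[0,0,0,0,0,0,0]]}}

```text
t: 9.55
eef_pos: [0.6351, 0.1612, 0.2359]
ee_rot: [-3.13, 0.007, 1.274]
contact_force: [-0.8, -0.6, -1.1]
gripper_width: -0.003
```

```bash
python3 - <<'E'
from cell import *
from h import *
need(observe(),[.628,.156,.124])
E
```

```text
t 9.55 pos [0.6351 0.1612 0.2359] rot [-3.1299  0.0067  1.2741] F [-0.7876 -0.5536 -1.0706]
turn [-0.0117  0.0067 -0.0069]
shift cm (desired axes) [-0.6982 -0.5294 11.1855]
```

Request:
{"api": "move_arm", "payload": {"steps": [[0,-0.7,-0.5,2,-0.012,0.007,-0.007],[0,0,0,4,0,0,0],[0,0,0,3,0,0,0],[0,0,0,1.5,0,0,0],[0,0,0,0,0,0,0]]}}

```text
t: 10.05
eef_pos: [0.6263, 0.1546, 0.12]
ee_rot: [-3.135, 0.005, 1.283]
contact_force: [-0.1, -0.5, 0.2]
gripper_width: -0.003
```

```bash
python3 - <<'E'
from cell import *
from h import *
s=observe();need(s,[.628,.156,.124])
e=snapshot("wrist");cv2.imwrite("pics/w9.png",e["pixels"][:,:,::-1])
d=snapshot("scene");cv2.imwrite("pics/s9.png",cv2.resize(d["pixels"][110:250,170:370],(800,560),interpolation=cv2.INTER_CUBIC)[:,:,::-1])
E
```

```text
t 10.05 pos [0.6263 0.1546 0.12  ] rot [-3.1349  0.0047  1.2829] F [-0.1304 -0.454   0.2407]
turn [-0.0067  0.0047  0.0019]
shift cm (desired axes) [ 0.1817  0.1226 -0.3971]
```

View pics/s9.png

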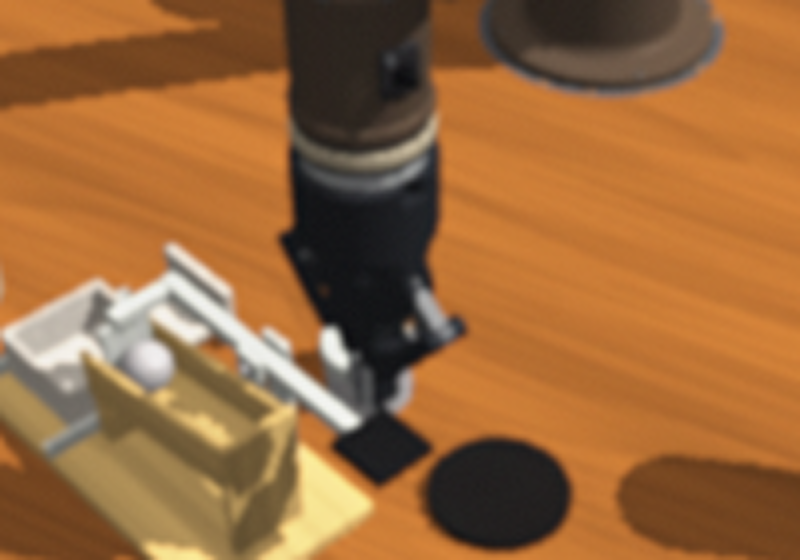

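View pics/w9.png

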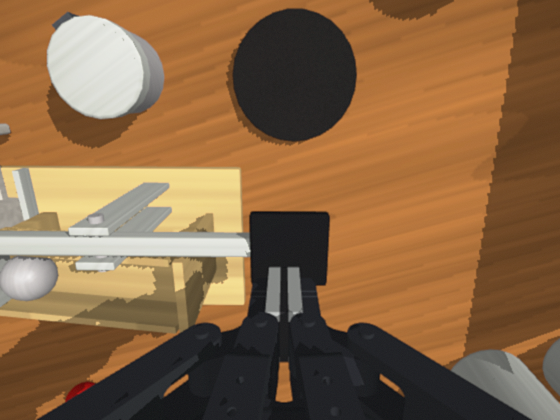

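Request:
{"api": "move_arm", "payload": {"steps": [[0,0.2,0.2,1.5,-0.006,0.004,0],[0,0,0,1.2,0,0,0],[0,0,0,0.8,0,0,0],[0,0,0,0.8,0,0,0]]}}

```text
t: 10.55
eef_pos: [0.6389, 0.1574, 0.088]
ee_rot: [3.122, -0.009, 1.283]
contact_force: [-0.7, 0.5, 0.2]
gripper_width: -0.004
```

Request:
{"api": "move_arm", "payload": {"steps": [[0,-0.4,-1,0,0.019,-0.009,0],[0,0,0,0,0,0,0]]}}

```text
t: 10.75
eef_pos: [0.6273, 0.1562, 0.0876]
ee_rot: [-3.14, 0.001, 1.282]
contact_force: [0.3, -0.2, -0.1]
gripper_width: 0.001
```

```bash
python3 - <<'E'
from cell import *
from h import *
s=observe();need(s,[.628,.156,.078])
e=snapshot("wrist");cv2.imwrite("pics/w10.png",e["pixels"][:,:,::-1])
E
```

```text
t 10.75 pos [0.6273 0.1562 0.0876] rot [-3.1398  0.0008  1.2824] F [ 0.335  -0.1807 -0.1013]
turn [-0.0017  0.0008  0.0014]
shift cm (desired axes) [0.0013 0.0678 0.9597]
```

View pics/w10.png

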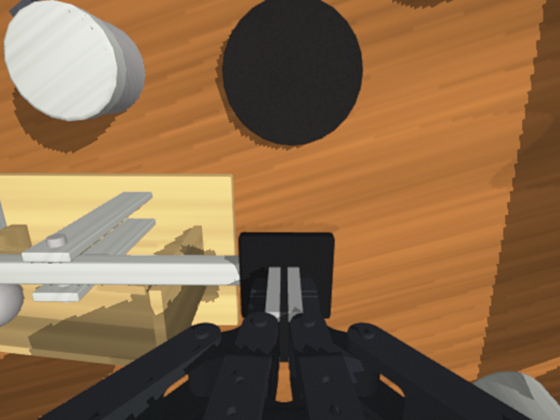

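The finger is over the middle of the paddle at (287,275), about 6 mm above it. I'll press now.

Request:
{"api": "move_arm", "payload": {"steps": [[0,0,0,0.7,0,0,0],[0,0,0,0.7,0,0,0],[0,0,0,0.7,0,0,0]]}}

```text
t: 11.1
eef_pos: [0.6295, 0.1567, 0.0687]
ee_rot: [3.139, -0.002, 1.283]
contact_force: [-1.1, -1.3, 3.5]
gripper_width: -0.004
```

Request:
{"api": "move_arm", "payload": {"steps": [[0,-0.2,-0.1,0.8,0,0,0],[0,-0.1,0,0.9,0,0,0],[0,-0.1,0,0.9,0,0,0]]}}

```text
t: 11.4
eef_pos: [0.6293, 0.1532, 0.0426]
ee_rot: [3.135, -0.003, 1.283]
contact_force: [-7.3, -3.7, 34.7]
gripper_width: -0.001
```

Request:
{"api": "move_arm", "payload": {"steps": [[0,0,0,0,0,0,0],[0,0,0,0,0,0,0]]}}

```text
t: 11.6
eef_pos: [0.6296, 0.1538, 0.0449]
ee_rot: [3.137, -0.004, 1.282]
contact_force: [-1.4, 1.0, 4.0]
gripper_width: -0.001
```

```bash
python3 - <<'E'
from cell import *
from h import *
s=observe();need(s)
e=snapshot("top");cv2.imwrite("pics/t11.png",cv2.resize(e["pixels"][165:275,225:385],None,fx=5,fy=5,interpolation=cv2.INTER_CUBIC)[:,:,::-1])
d=snapshot("scene");cv2.imwrite("pics/s11.png",cv2.resize(d["pixels"][130:270,140:340],(800,560),interpolation=cv2.INTER_CUBIC)[:,:,::-1])
E
```

```text
t 11.6 pos [0.6296 0.1538 0.0449] rot [ 3.1365 -0.0037  1.2821] F [-1.3501  0.9696  3.9606]
turn [ 0.0051 -0.0037  0.0011]
```

View pics/s11.png

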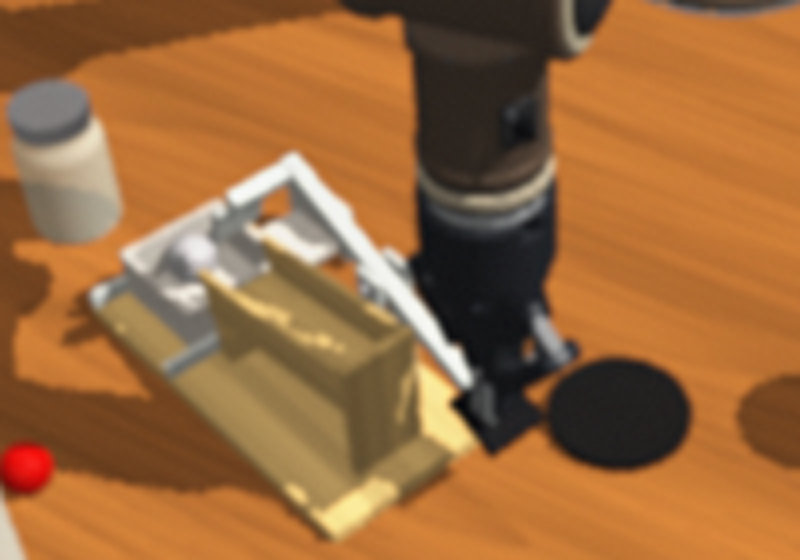

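View pics/t11.png

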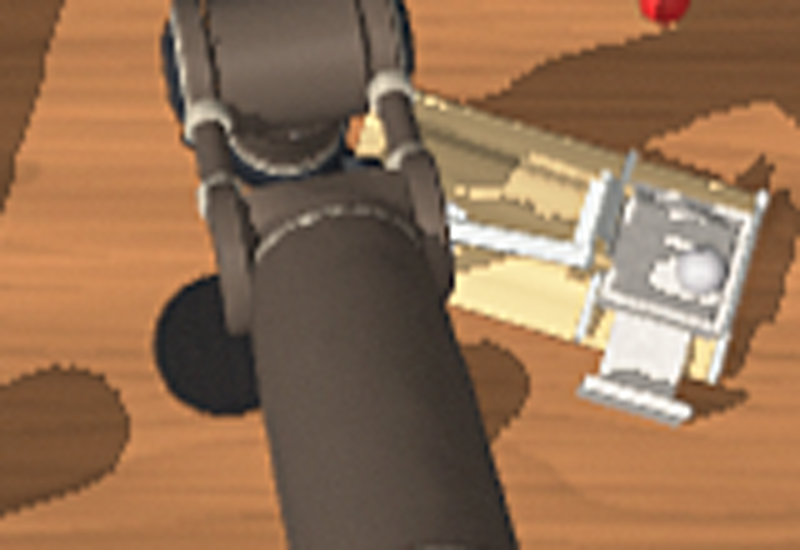

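The gate is up and the ball is in the drawer box at (700,270). I'll release the paddle slowly.

Request:
{"api": "move_arm", "payload": {"steps": [[0,0,0,0,0,0,0],[0,0,0,0,0,0,0],[0,0,0,-0.8,0,0,0],[0,0,0,-0.8,0,0,0],[0,0,0,-0.8,0,0,0],[0,0,0,-1,0,0,0],[0,0,0,-1.5,0,0,0],[0,0,0,-2,0,0,0],[0,0,0,-4,0,0,0],[0,0,0,-4,0,0,0],[0,0,0,-4,0,0,0],[0,0,0,0,0,0,0]]}}

```text
t: 12.9
eef_pos: [0.6247, 0.1496, 0.2409]
ee_rot: [-3.14, 0.005, 1.281]
contact_force: [0.8, -0.4, 1.1]
gripper_width: 0.0
```

Request:
{"api": "move_arm", "payload": {"steps": [[0,0,-4,-1,0,0,0],[0,0,-4,0,0,0,0],[0,2,-4,0,0,0,0],[0,2,-4,0,0,0,0],[0,2,-4,0,0,0,0],[0,2,-3,0,0,0,0],[0,0,0,0,0,0,0],[0,0,0,0,0,0,0],[0,0,0,0,0,0,0]]}}

```text
t: 13.8
eef_pos: [0.4165, 0.2861, 0.2483]
ee_rot: [-3.136, 0.022, 1.276]
contact_force: [-0.1, 0.2, 0.7]
gripper_width: 0.001
```

```bash
python3 - <<'E'
from cell import *
from h import *
s=observe();need(s)
yw=-.288;R=np.array([[np.cos(yw),-np.sin(yw)],[np.sin(yw),np.cos(yw)]])
for c in("top","scene"):
    e=snapshot(c);cv2.imwrite(f"pics/{c}12.png",e["pixels"][:,:,::-1]);W=cloud(e);im=e["pixels"].astype(int)
    L=(W[...,:2]-[.621,-.009])@R;z=W[...,2]
    rim=(z>.036)&(z<.06)&(L[...,1]<-.055)&(L[...,1]>-.15)&(L[...,0]>-.06)&(L[...,0]<.06)&(im.max(-1)-im.min(-1)<45)
    print(c,"rim",np.percentile(L[rim],[1,99],axis=0))
    for n in("spice_tin","coaster","jar","mug_top","kettle"):
        r=silhouettes(n,c)
        if r: print(n,r[0]["xy"],np.median(W[r[0]["pixels"]&np.isfinite(W[...,0])],0))
    pad=(im.sum(-1)<120)&(z>.09)&(z<.135)&(abs(W[...,0]-.628)<.05)&(abs(W[...,1]-.156)<.05);print("pad",pad.sum(),W[pad].mean(0))
E
```

```text
t 13.8 pos [0.4165 0.2861 0.2483] rot [-3.1356  0.022   1.2761] F [-0.1184  0.1879  0.6737]
turn [-0.0061  0.022  -0.0049]
top rim [[-0.0434 -0.1401]
 [ 0.0379 -0.0604]]
spice_tin [307.5, 242.3] [0.4936 0.0629 0.0493]
coaster [269.3, 233.6] [0.5365 0.1884 0.0081]
jar [403.2, 224.4] [ 0.5584 -0.241   0.1011]
mug_top [162.0, 267.5] [0.4096 0.505  0.1712]
kettle [135.7, 231.8] [0.5308 0.5951 0.1278]
pad 161 [0.6279 0.1541 0.1182]
scene rim [[-0.043  -0.1394]
 [ 0.0368 -0.0581]]
spice_tin [423.1, 242.0] [0.444  0.5018 0.048 ]
jar [241.0, 204.0] [0.6088 0.0742 0.114 ]
mug_top [448.8, 192.1] [0.4312 0.5009 0.2042]
kettle [471.3, 291.8] [0.5824 0.6127 0.1186]
pad 222 [0.6284 0.158  0.1184]
```

View pics/top12.png

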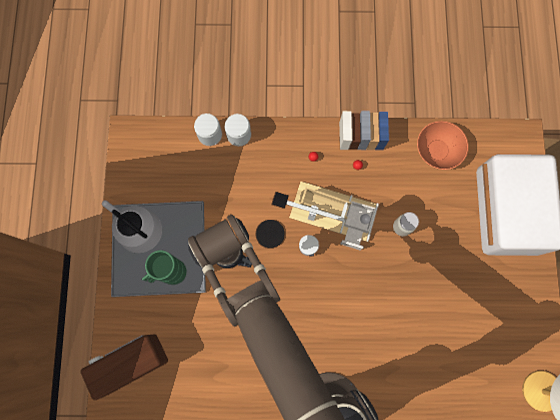

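View pics/scene12.png

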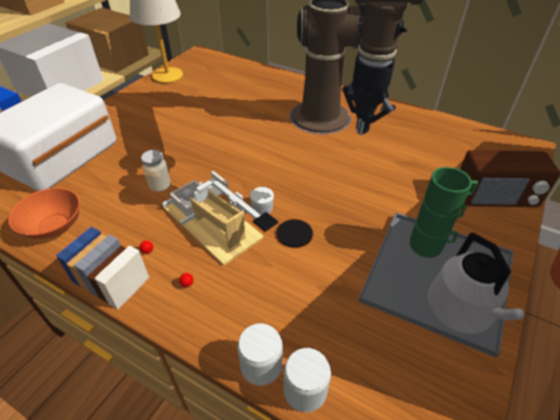

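```bash
python3 - <<'E'
import cv2
b=cv2.imread("pics/scene12.png")[140:270,140:320];cv2.imwrite("pics/s13.png",cv2.resize(b,None,fx=4.4,fy=4.4,interpolation=cv2.INTER_CUBIC))
E
```

```text
(no output)
```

View pics/s13.png

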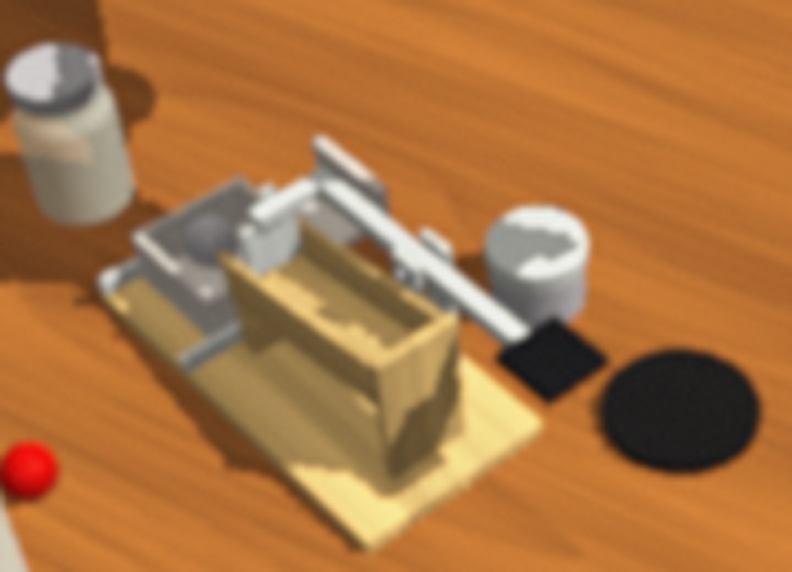

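The ball rests in the drawer at (210,238), the paddle is back up, the gate is shut, and the robot is clear of everything. I'll hand in the job.

```bash
python3 -c "
from cell import *
print(sign_off())"
```

```text
the job is handed in; nothing more can be done
None
```

The job is done and handed in at about 14 s, in the order asked. I pushed the drawer home by its front and pressed the paddle fully down. The tea ball rolled into the drawer by itself, and I let the paddle come back up slowly.

**Final checks**
- **Ball:** it is in the catch box and the gate is shut.
- **Paddle:** it is back at its rest height of 118 mm, seen by both cameras.
- **Drawer:** I felt the hard stop at about 12 N. The box centre reads about 2–3 mm short of x = 0 in both cameras. The calibration is only good to about 2 mm and other parts of the dispenser show a similar offset, so I took it as home and did not push again.
- **Other objects:** in the top view the tin, coaster, jar, top mug and kettle are within about 1 mm of where they started. In the last scene view the detector gave wrong matches for the tin and jar, so I went by the top view and the picture there.
- **Robot:** it is clear of everything.

**What went wrong or disagreed**
- **First push missed:** the real fingertips end about 36 mm short of the reported TCP, so the fingers passed over the drawer's front plate without touching it. The wrist and scene cameras both showed this, and I corrected for it.
- **Press force:** the fingers briefly pressed the paddle with about 35 N at its stop, then 4 N while holding.

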